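# Unload the ball-stud magazine

### The arm

A 6-joint arm with a two-finger parallel gripper is mounted at the origin on the work surface. World frame = base frame: x ahead of the robot, y to its left, z up, the work surface at z = 0. Lengths are in m, angles in rad, forces in N, time in s.
With the tool pointing down it reaches from about 0.275 to 0.75 m from the base axis. Payload 10.2 kg.
Tool frame: the origin (TCP) lies midway between the tips of the shut fingers; the grasp point (between the pads) lies 19 mm behind it (env.hold_point_z is the distance from the TCP to the grasp point, in m); z points along the fingers, y is the line along which they close (so a half turn about z gives the same grasp; the last joint's range is limited). The gripper opens to 85 mm and grips with 20 to 120 N. Pads are 22 mm wide; open, the fingers measure 114 mm over their backs; the gripper's body (76 mm by 85 mm) begins 54 mm behind the grasp point. The pads swing forward as they close: fully open they stand 13 mm farther back than shut.
Start: joints at [-1.476, 0.313, 1.498, -0, 1.331, -0.223], TCP at [0.164, -0.499, 0.231] pointing down, gripper open.
Joint ranges: [-2.94, 2.94], [-0.97, 2.17], [0.19, 2.56], [-1.23, 4.37], [0.02, 3.11], [-2.88, 2.88]. Speed limits (rad/s): [2.39, 2.39, 3.01, 3.14, 3.14, 3.14].

### API

Orientations are given as a unit quaternion [x, y, z, w].
In Python, from bench import env, kinematics, monitor, eyes, job gives the robot as it stands. The module is installed in compiled form; this text tells all that it offers. Calls block until the motion is done:
- env.reach(position, orientation): joint-space move of the TCP to a pose.
- env.movel(position, velocity=0.15, frame=None, guard=None): straight line of the TCP; frame=None keeps the orientation; velocity is the mean speed in m/s. With guard (N) it stops when the force on the tool has changed by that much, and returns True; else False.
- env.set_joints(angles): joint-space move.
- env.release() and env.close_gripper(effort=None): open the fingers fully, or close them until they stop; effort is the grip in N (None keeps the last).
- env.hold(seconds).
- kinematics.ik(position, orientation): joint angles nearest the present ones, or None.
- monitor.sense(): the state.
- eyes.grab_frame(name): name is "scene" or "top"; returns a dict with "frame" (384x512x3 uint8, red, green, blue), "mtx" (3x3 intrinsics, pixels), "k1" (the pictures are not rectified: a ray, as slopes to the right and down, at radius r is drawn at 1 + k1 r^2 times it, then the intrinsics apply), "view" (4x4, takes a point from world to camera coordinates). Camera axes: x right, y down, z forward; pixel columns grow to the right and rows downward; lengths in m; the calibration is good to about 2 mm. A picture is of the moment at which its call begins. There is no depth.
A pose or a line that the arm cannot do raises env.MotionError and nothing moves.
- job.hand_in(): hands the job in; it is judged then, once.
The state is a dict: "clock": time; "joints": joint angles; "qvel": joint speeds; "joint_efforts": joint torques, N m; "position": TCP position; "ee_rot": TCP orientation; "contact_force": force on the tool from outside, world axes, zero at the start; "ft_torque": the same for the moment, N m; "finger_gap": opening from 0.0 (shut) to 1.0 (fully open); "gripper_force": force on a finger pad.
Only numpy, scipy, OpenCV 4.12 (cv2) and the standard library are available. Lean on these libraries where they do the work, as an engineer would, in place of code of your own. Each camera call takes 0.05 s, during which the arm holds its last target. There are 200 camera calls.

### The job

Throw the magazine's keeper lever from its locked notch into the release notch, slide every ball stud along the curved track to the exit gap, lift it out and stand it upright on its flange in the parts tray, each in its own compartment. When the magazine is empty, throw the lever back into the locked notch. Leave the other tools, bottles and boxes alone.

Things in the scene. Friction and masses are not known exactly. Their poses are not given: they have to be found in the camera images.
- magazine: stock magazine fixed to the table: grey base plate 235 mm (its x) by 370 mm (its y), 6 mm thick, with an aluminium T-slot track bent in an arc round point arc_centre. Origin: centre of the plate's underside, z up. Up to 20 degrees off square. Track and end walls reach at most 22 mm above the table; only the lever's grip and the studs stand higher
- arc_centre (a point): centre of the track's arc, 6 mm above the table (height of the channel floor); axes as the magazine's. The track's centreline has a radius of 130 mm about it, from -80 to +80 degrees, angles counted from the magazine's x axis towards its y axis. End walls close both ends
- slot_lips (a point): on the track's centreline at 0 degrees, 22 mm above the table, level with the top of the two lips that roof the channel. The channel is 58 mm wide, floor 6 mm above the table; the lips, 17 to 22 mm above the table, leave a slot 27 mm wide from which necks stick up, so no stud can be lifted here. The lips run from -80 to +53 degrees
- exit_gap (a point): centre of the exit gap at the track's +y end: the stretch from +53 to +80 degrees that has no lips. This point is on the centreline at +67 degrees, 6 mm above the table; a stud standing within about 3 mm of it can be lifted straight out
- keeper (a joint): keeper lever, a flat crank on an upright pivot: angle in rad, growing clockwise seen from above. 0 = locked notch: its blade lies across the slot at +47 degrees, 26 to 34 mm above the table, and stops the necks. 1.3 = release notch: blade clear of the slot, swung towards the stored studs' side. Travel -0.15 to 1.6; starts near 0; stays where it is left
- lever_grip (a point): on the axis of the lever's upright round black grip (18 mm across, 34 to 78 mm above the table), 58 mm above the table, 85 mm from the pivot; moves with the lever. About 1.2 N here moves the lever
- lever_pivot (a point): the lever's upright turning axis, 30 mm above the table; boss 26 mm across, top 34 mm above the table. Under the lever's arm is a steel quadrant with two gaps, each with a white mark: the locked notch and the release notch
- stud1: steel ball stud, 72 mm high, 0.3 to 0.5 kg: round flange 52 mm across, 8 mm thick; neck 18 mm across; ball 40 mm across on top. Origin: centre of the flange's underside; z along the neck, the ball's centre 52 mm up it. Starts upright in the oiled channel, flange under the lips. Two to four of the four studs are present
- stud2: steel ball stud, 72 mm high, 0.3 to 0.5 kg: round flange 52 mm across, 8 mm thick; neck 18 mm across; ball 40 mm across on top. Origin: centre of the flange's underside; z along the neck, the ball's centre 52 mm up it. Starts upright in the oiled channel, flange under the lips. Two to four of the four studs are present
- stud3: steel ball stud, 72 mm high, 0.3 to 0.5 kg: round flange 52 mm across, 8 mm thick; neck 18 mm across; ball 40 mm across on top. Origin: centre of the flange's underside; z along the neck, the ball's centre 52 mm up it. Starts upright in the oiled channel, flange under the lips. Two to four of the four studs are present
- stud4: steel ball stud, 72 mm high, 0.3 to 0.5 kg: round flange 52 mm across, 8 mm thick; neck 18 mm across; ball 40 mm across on top. Origin: centre of the flange's underside; z along the neck, the ball's centre 52 mm up it. Starts upright in the oiled channel, flange under the lips. Two to four of the four studs are present
- tray: loose black parts tray, 190 x 190 mm, 22 mm high, about 0.9 kg; walls and one cross divider each way 5 mm thick, floor 5 mm thick: four open compartments about 87 mm square, centred 46 mm either way from the tray's middle. Origin: centre of its underside, x and y along its sides
- spanner: bystander, leave alone: open-ended spanner, 150 mm long, lying flat
- screwdriver: bystander, leave alone: screwdriver, 200 mm long, lying flat
- mallet: bystander, leave alone: wooden-handled hammer, 260 mm long, lying flat
- carton: bystander, leave alone: small cardboard carton, 70 x 110 x 50 mm high
- oil1: bystander, leave alone: oil bottle with a screw cap, 72 mm across and about 200 mm high, standing
- oil2: bystander, leave alone: oil bottle with a screw cap, 72 mm across and about 200 mm high, standing
Not all that is in view belongs to the job. Leave any red look-alike of the stud3 alone.

How it is judged:
On the way, in this order (a step that is already met when the one before it is completed fails the run):
1. the lever is in the release notch (1.3 rad, within 0.12) (value of joint keeper between 1.18 and 1.42 rad), for 0.2 s.
2. every ball stud present stands released in the tray (x of stud1 in the frame of tray between -0.09 and 0.09 m and y of stud1 in the frame of tray between -0.09 and 0.09 m and z of stud1 in the frame of tray between 0 and 0.012 m and angle between each of stud1, stud2, stud3, stud4's own z axis and vertical below 0.15 rad and linear speed of each of stud1, stud2, stud3, stud4 below 0.03 m/s and contact force between the fingers and stud1 below 0.05 N and x of stud2 in the frame of tray between -0.09 and 0.09 m and y of stud2 in the frame of tray between -0.09 and 0.09 m and z of stud2 in the frame of tray between 0 and 0.012 m and contact force between the fingers and stud2 below 0.05 N and x of stud3 in the frame of tray between -0.09 and 0.09 m and y of stud3 in the frame of tray between -0.09 and 0.09 m and z of stud3 in the frame of tray between 0 and 0.012 m and contact force between the fingers and stud3 below 0.05 N and x of stud4 in the frame of tray between -0.09 and 0.09 m and y of stud4 in the frame of tray between -0.09 and 0.09 m and z of stud4 in the frame of tray between 0 and 0.012 m and contact force between the fingers and stud4 below 0.05 N), for 0.2 s.
At the end, for the whole second after the job is handed in: Every ball stud present stands on its flange on the floor of a tray compartment (tilt under 0.15 rad, underside less than 12 mm above the tray's), released and at rest, and the keeper lever is back at its locked notch (0 within 0.12 rad) (all of step 2 and value of joint keeper between -0.12 and 0.12 rad and velocity of joint keeper between -0.05 and 0.05 rad/s); the robot touches nothing.
It fails at once if a bystander (spanner, screwdriver, hammer, carton, oil bottle) is pushed more than 5 cm from its place (distance of any of spanner, screwdriver, mallet, carton, oil1, oil2 from where it was at the start of the episode above 0.05 m).
Of stud1, stud2, stud3, stud4 only 2 to 4 are there at a start; the rules pass over those that are not, and their reading is None.
At some moment in a run one of tray may be knocked a few centimetres aside while the robot is not near it.
Once in a run the grip may slacken for a moment while it holds something.
It also fails if it takes over 210 s, if anything falls off the work surface, if the arm or the gripper's body presses on something with over 40 N, if the wrist force passes 120 N, or if a joint passes its speed limit or range.

## Working session

There is one attempt and no reset: what is moved stays moved. The work goes in short steps, each a Python script; the robot and the scene stay as the last script left them, time stands still between calls to the robot, and variables do not carry over. Pictures are saved under pics/ and viewed, at most 14 in all, crops included, and the job is handed in when it is done.

```bash
mkdir -p pics
cat > h.py <<'E'
import numpy as np, cv2
from bench import env, kinematics, monitor, eyes, job
def grab(name):
    f=eyes.grab_frame(name); return f
def save(f,fn,crop=None,s=1):
    im=f["frame"][:,:,::-1]
    if crop: x0,y0,x1,y1=crop; im=im[y0:y1,x0:x1]
    cv2.imwrite("pics/"+fn,cv2.resize(im,None,fx=s,fy=s,interpolation=cv2.INTER_CUBIC))
def ray(f,uv):
    K=np.array(f["mtx"]); V=np.array(f["view"]); k=f["k1"]
    d=np.array([(uv[0]-K[0,2])/K[0,0],(uv[1]-K[1,2])/K[1,1]]); p=d.copy()
    for _ in range(30): p=d/(1+k*(p@p))
    R=V[:3,:3]; return -R.T@V[:3,3], R.T@np.array([p[0],p[1],1])
def onplane(f,uv,z):
    o,d=ray(f,uv); return o+d*(z-o[2])/d[2]
def proj(f,P):
    K=np.array(f["mtx"]); V=np.array(f["view"]); c=V[:3,:3]@np.array(P)+V[:3,3]
    p=c[:2]/c[2]; p=p*(1+f["k1"]*(p@p)); return np.array([K[0,0]*p[0]+K[0,2],K[1,1]*p[1]+K[1,2]])
E
python3 - <<'E'
from h import *
for n in("top","scene"):
    f=grab(n); save(f,n+"0.png",s=1.56); V=np.array(f["view"]); print(n,-V[:3,:3].T@V[:3,3],V[2,:3],f["mtx"],f["k1"])
print(monitor.sense(),env.hold_point_z)
E
```

```text
top [ 0.4369034  -0.0042814   1.33888554] [ 0.11423099 -0.01079492 -0.99339557] [[399.24339113   0.         251.08516805]
 [  0.         399.24339113 193.04563882]
 [  0.           0.           1.        ]] -0.04691779767029024
scene [1.24918793 0.58709514 1.31329301] [-0.42597573 -0.38120285 -0.82050537] [[397.64259679   0.         256.52280317]
 [  0.         397.64259679 194.32943719]
 [  0.           0.           1.        ]] -0.07163052939750454
{'clock': 0.1, 'joints': array([-1.47636957e+00,  3.13408037e-01,  1.49836390e+00, -3.58447191e-05,
        1.33096558e+00, -2.23421145e-01]), 'qvel': array([-1.19418872e-03, -6.24692998e-04, -9.35769372e-05, -1.11670276e-03,
       -9.07104663e-05,  6.88748042e-05]), 'joint_efforts': array([ 3.63958083e-03, -4.12902975e+01, -2.60137439e+01, -1.19856127e-04,
        3.13004646e-03,  4.79459152e-05]), 'position': array([ 0.16402216, -0.4984844 ,  0.23078408]), 'ee_rot': array([ 9.87397308e-01,  1.58259999e-01,  1.95240936e-05, -5.72366580e-04]), 'contact_force': array([-0.77545376,  0.23525383, -0.31521055]), 'ft_torque': array([-0.01447516, -0.0186028 ,  0.00075543]), 'gripper_force': 0.0, 'finger_gap': 0.999827943050858} 0.0187
```

View pics/top0.png

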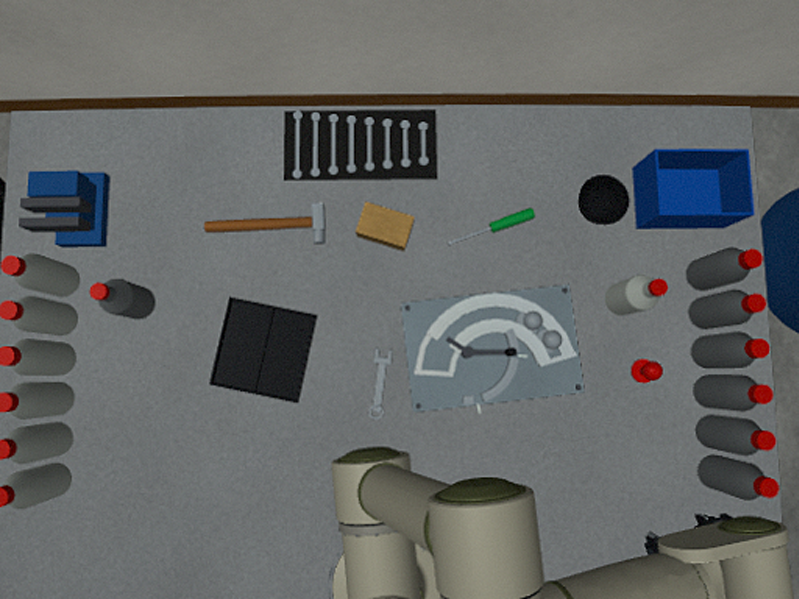

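View pics/scene0.png

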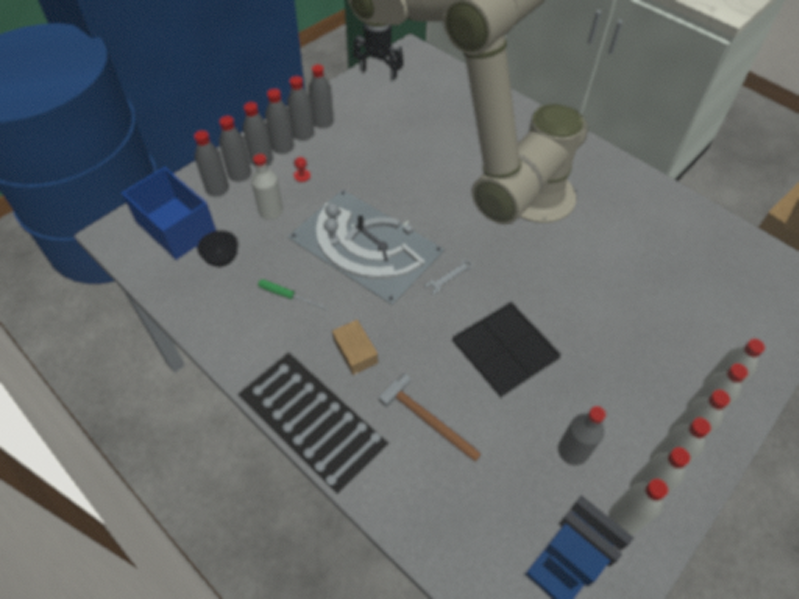

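Run:
```python
from h import *
f=grab("top"); save(f,"top1.png",(250,175,385,275),5.9)
f=grab("scene"); save(f,"scene1.png",(170,90,300,200),5.4)
```

```text
(no output)
```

View pics/top1.png

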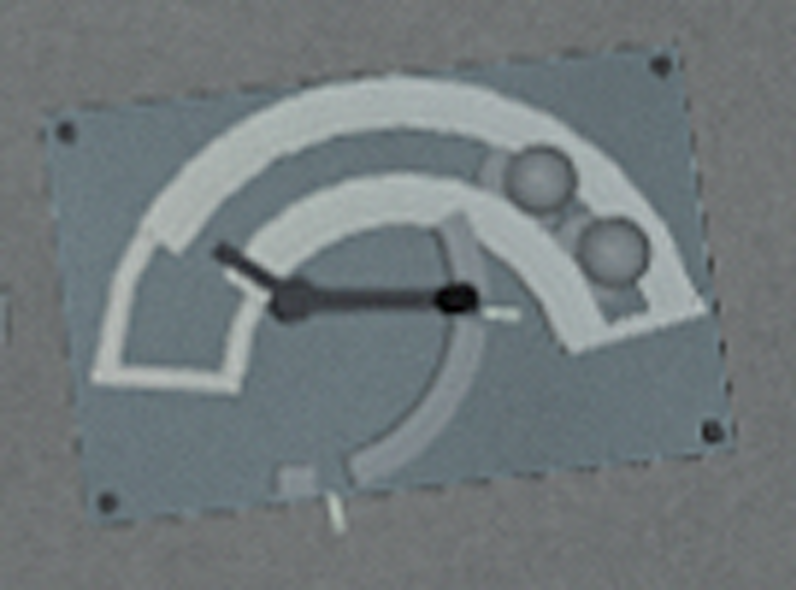

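View pics/scene1.png

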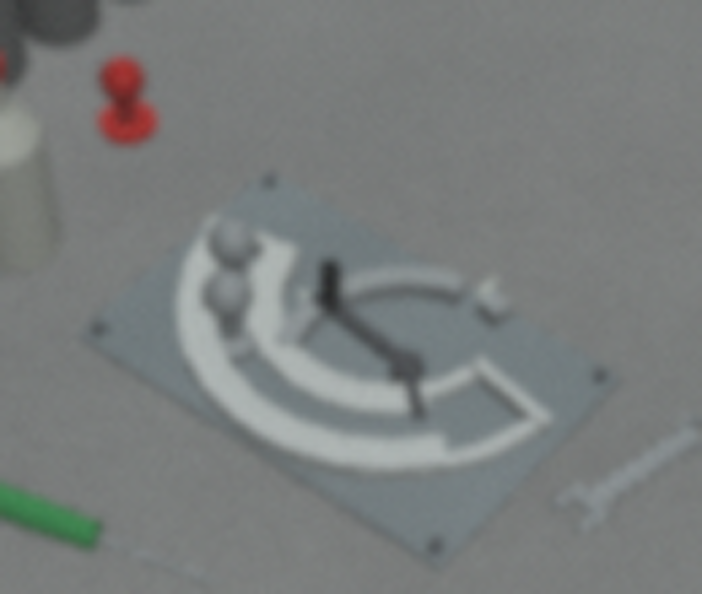

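Top crop: the magazine, with the lever's pivot boss at crop (293,300), grip at (455,297), and release mark at (337,515). Two grey studs sit in the track at (540,180) and (613,252). The red stud-shaped object outside the plate (scene crop 125,100) is the look-alike: it is red and not in the channel, so I'll leave it.

```bash
cat >> h.py <<'E'
def world(f,pts,z): return np.array([onplane(f,p,z)[:2] for p in pts])
def tray(f):
    im=f["frame"].astype(int); m=((im.max(2)<45)).astype(np.uint8)
    m=cv2.morphologyEx(m,cv2.MORPH_OPEN,np.ones((3,3)))
    m=cv2.morphologyEx(m,cv2.MORPH_CLOSE,np.ones((5,5)))
    best=None
    for c in cv2.findContours(m,cv2.RETR_EXTERNAL,cv2.CHAIN_APPROX_NONE)[0]:
        if cv2.contourArea(c)<1500: continue
        w=world(f,c[:,0],0.022); r=cv2.minAreaRect((w*1000).astype(np.float32))
        if abs(min(r[1])-190)<25 and abs(max(r[1])-190)<25 and w[:,0].mean()<.62: best=r
    return best
E
python3 - <<'E'
from h import *
from scipy.optimize import least_squares
f=grab("top"); im=f["frame"]; I=im.astype(int)
print("tray",tray(f))
# plate: bluish
m=((I[:,:,2]-I[:,:,0])>8).astype(np.uint8); roi=np.zeros_like(m); roi[178:272,252:380]=1
m=m*roi; wht=((I.min(2)>150)*roi).astype(np.uint8)
print("px",[im[200,300],im[y:=220,x:=275]], im[180,252], wht.sum(), m.sum())
m2=cv2.morphologyEx(m|wht,cv2.MORPH_CLOSE,np.ones((9,9)))
c=max(cv2.findContours(m2,cv2.RETR_EXTERNAL,cv2.CHAIN_APPROX_NONE)[0],key=cv2.contourArea)
r=cv2.minAreaRect((world(f,c[:,0],.006)*1000).astype(np.float32)); print("plate",r)
# white edges subpixel: upsample
S=4; g=cv2.resize(im[175:275,250:385].min(2),None,fx=S,fy=S,interpolation=cv2.INTER_CUBIC)
t,b=cv2.threshold(g,0,255,cv2.THRESH_BINARY+cv2.THRESH_OTSU); print("otsu",t)
cs=[c[:,0] for c in cv2.findContours((g>150).astype(np.uint8),cv2.RETR_LIST,cv2.CHAIN_APPROX_NONE)[0] if len(c)>150]
P=world(f,(np.vstack(cs)+.5)/S-.5+[250,175],.022)
c0=onplane(f,(250+420/5.9,175+375/5.9),.022)[:2]; print("c0",c0)
for tol in (.012,.006,.004,.003):
    d=np.linalg.norm(P-c0,axis=1); 
    s=[(P[abs(d-R)<tol],R) for R in(.1165,.1435)]
    q=least_squares(lambda c:np.concatenate([np.linalg.norm(p-c,axis=1)-R for p,R in s]),c0,loss="soft_l1",f_scale=.002); c0=q.x
    print(c0,[len(p) for p,_ in s],np.sqrt(np.mean(q.fun**2)))
d=np.linalg.norm(P-c0,axis=1); print(np.histogram(d,bins=np.arange(.08,.19,.004)))
for n,uv,z in(("pivot",(293,300),.034),("s1",(540,180),.058),("s2",(613,252),.058),("gripblob",(455,297),.058),("relmark",(337,515),.008)):
    print(n,onplane(f,(250+uv[0]/5.9-.4,175+uv[1]/5.9-.4),z))
E
```

```text
tray ((489.4468078613281, 254.6279754638672), (189.1920166015625, 187.02487182617188), 77.90015411376953)
px [array([135, 145, 147], dtype=uint8), array([ 99, 116, 121], dtype=uint8)] [114 114 117] 1501 6796
plate ((493.5876159667969, -234.58175659179688), (289.707275390625, 392.4892578125), 7.030086040496826)
otsu 134.0
c0 [ 0.43549765 -0.24763999]
[ 0.43408384 -0.24385556] [484, 498] 0.006296899590971113
[ 0.43379056 -0.24082143] [300, 360] 0.002995489723660936
[ 0.43339664 -0.23892951] [303, 323] 0.0019265814586939412
[ 0.43325078 -0.2381161 ] [306, 307] 0.0015881510102130824
(array([  0,   0, 237,  43,  58,  62,  27,  28, 282,  39,  19,  18,  20,
        19,  19,  46, 275,  36,  47,  67, 121,  10, 531,  25,   0,   0,
         0]), array([0.08 , 0.084, 0.088, 0.092, 0.096, 0.1  , 0.104, 0.108, 0.112,
       0.116, 0.12 , 0.124, 0.128, 0.132, 0.136, 0.14 , 0.144, 0.148,
       0.152, 0.156, 0.16 , 0.164, 0.168, 0.172, 0.176, 0.18 , 0.184,
       0.188]))
pivot [ 0.47895837 -0.17473472  0.034     ]
s1 [ 0.54224361 -0.3089281   0.058     ]
s2 [ 0.50235216 -0.34773946  0.058     ]
gripblob [ 0.47882265 -0.26009869  0.058     ]
relmark [ 0.35941916 -0.20009233  0.008     ]
```

Run:
```python
from h import *
from scipy.optimize import least_squares
f=grab("top"); im=f["frame"]; I=cv2.GaussianBlur(im,(3,3),0).astype(int)
S=4; up=cv2.resize(im[175:275,250:385],None,fx=S,fy=S,interpolation=cv2.INTER_CUBIC); U=cv2.GaussianBlur(up,(9,9),0).astype(int)
m=((U[:,:,2]-U[:,:,0])>10).astype(np.uint8); m=cv2.morphologyEx(m,cv2.MORPH_OPEN,np.ones((9,9)))
m=cv2.morphologyEx(m,cv2.MORPH_CLOSE,np.ones((25,25)))
c=max(cv2.findContours(m,cv2.RETR_EXTERNAL,cv2.CHAIN_APPROX_NONE)[0],key=cv2.contourArea)
h=cv2.convexHull(c)[:,0]
r=cv2.minAreaRect((world(f,(h+.5)/S-.5+[250,175],.006)*1000).astype(np.float32)); print("plate",r)
g=up.min(2)
cs=[c[:,0] for c in cv2.findContours((g>136).astype(np.uint8),cv2.RETR_LIST,cv2.CHAIN_APPROX_NONE)[0] if len(c)>150]
P=world(f,(np.vstack(cs)+.5)/S-.5+[250,175],.022)
c0=np.array([.433,-.238]); w=0
x=np.array([.433,-.238,.0145,.040])
for tol in (.006,.004,.003):
    d=np.linalg.norm(P-x[:2],axis=1); R=lambda x:(.13-x[3],.13-x[2],.13+x[2],.13+x[3])
    s=[P[abs(d-r)<tol] for r in R(x)]
    q=least_squares(lambda x:np.concatenate([np.linalg.norm(p-x[:2],axis=1)-r for p,r in zip(s,R(x))]),x,loss="soft_l1",f_scale=.002); x=q.x
    print(x,[len(p) for p in s],np.sqrt(np.mean(q.fun**2)))
# end walls: points with radius in 0.095..0.165 lying on far boundary
for lab in ("s1",):
    pass
c=x[:2]
for n,p in(("s1",(.54224,-.30893)),("s2",(.50235,-.34774)),("pivot",(.47896,-.17473)),("grip",(.4788,-.2601))):
    v=np.array(p)-c; print(n,np.linalg.norm(v),np.degrees(np.arctan2(v[1],v[0])))
g2=cv2.cvtColor(up,cv2.COLOR_RGB2GRAY)
print(cv2.HoughCircles(g2,cv2.HOUGH_GRADIENT,1,25,param1=60,param2=14,minRadius=20,maxRadius=30))
```

```text
plate ((489.4937438964844, -231.8433837890625), (236.2611541748047, 370.91650390625), 5.715853214263916)
[ 0.4332843  -0.23798473  0.01393675  0.04068075] [286, 348, 357, 564] 0.0016065544097704386
[ 0.43323023 -0.23794048  0.01382301  0.04074835] [263, 324, 326, 548] 0.0010431412713069997
[ 0.43320147 -0.23791866  0.01379473  0.04077677] [249, 310, 312, 536] 0.0008146619290650929
s1 0.1301230681985718 -33.07418627710772
s2 0.1297776845021373 -57.80360796995252
pivot 0.07801698292779759 54.08954444468042
grip 0.05070737936011559 -25.940541548580548
[[[414.5 171.5  25.7]
  [366.5 122.5  24.6]]]
```

```bash
cat >> h.py <<'E'
C=np.array([.4332,-.2379]); TH=np.radians(5.716); PIV=np.array([.4790,-.1747])
from scipy.spatial.transform import Rotation as Ro
def ori(a):
    "tool down, closing axis (y) at world angle a"
    y=np.array([np.cos(a),np.sin(a),0]); z=np.array([0,0,-1.]); return Ro.from_matrix(np.c_[np.cross(y,z),y,z]).as_quat()
def trk(deg): a=np.radians(deg)+TH; return C+.13*np.array([np.cos(a),np.sin(a)]),a
E
python3 - <<'E'
from h import *
f=grab("top")
for n,uv,z in(("relmark",(337,515),.007),("lockmark",(502,314),.007),("blade",(222,250),.03),("grip",(455,297),.058),("pivot",(293,300),.034)):
    p=onplane(f,(250+uv[0]/5.9-.4,175+uv[1]/5.9-.4),z)[:2]; v=p-PIV; print(n,p,np.linalg.norm(v),np.degrees(np.arctan2(v[1],v[0])))
# joint 6 checks
q=monitor.sense()["joints"]
for nm,p,a in [("grip0",PIV+.085*np.array([0,-1.]),0),("grip0b",PIV+.085*np.array([0,-1.]),np.pi),("s1",*trk(-38.8)),("gap",*trk(67)),("s2",*trk(-63.5)),("tray",np.array([.44,.21]),TH)]:
    for k in(0,np.pi):
        print(nm,k,np.round(kinematics.ik([*p,.1],ori(a+k)),2) if kinematics.ik([*p,.1],ori(a+k)) is not None else None)
E
```

```text
relmark [ 0.35936094 -0.20023946] 0.1223346559274274 -167.94988462273648
lockmark [ 0.47058226 -0.29673739] 0.12232735850972722 -93.94582700214747
blade [ 0.50726627 -0.13631473] 0.04766981472300041 53.632692930589656
grip [ 0.47882265 -0.26009869] 0.08539887632129463 -90.11898531608497
pivot [ 0.47895837 -0.17473472] 5.420409851378802e-05 -140.17182059700542
grip0 0 [-0.71  0.49  1.6  -0.    1.05 -0.71]
grip0 3.141592653589793 [-0.71  0.49  1.6  -0.    1.05  2.43]
grip0b 0 [-0.71  0.49  1.6  -0.    1.05  2.43]
grip0b 3.141592653589793 [-0.71  0.49  1.6  -0.    1.05 -0.71]
s1 0 [-0.71  0.65  1.34 -0.    1.16 -0.13]
s1 3.141592653589793 None
gap 0 [-0.48  0.38  1.78 -0.    0.98 -1.75]
gap 3.141592653589793 [-0.48  0.38  1.78 -0.    0.98  1.39]
s2 0 [-0.8   0.62  1.38 -0.    1.14  0.21]
s2 3.141592653589793 None
tray 0 [ 0.2   0.38  1.77 -0.    0.98  0.1 ]
tray 3.141592653589793 None
```

```bash
cat >> h.py <<'E'
def lever(a0,a1,n=8,z=.041):
    g=lambda a:np.array([*(PIV+.085*np.array([np.cos(a),np.sin(a)]))])
    a0,a1=np.radians(a0),np.radians(a1)
    env.release()
    env.reach([*g(a0),.20],ori(a0+np.pi/2))
    print("down",env.movel([*g(a0),z],.12,guard=15))
    env.close_gripper(30); s=monitor.sense(); print("gap",s["finger_gap"],s["contact_force"],s["clock"])
    for a in np.linspace(a0,a1,n+1)[1:]:
        env.movel([*g(a),z],.08,frame=ori(a+np.pi/2))
    env.hold(.3); print(monitor.sense()["contact_force"])
    env.release(); s=monitor.sense(); env.movel([*s["position"][:2],.20],.2); print(s["clock"])
E
python3 - <<'E'
from h import *
f=grab("top")
print("oil base",onplane(f,(397,191),0),onplane(f,(421,184),.2))
lever(-90.1,-168.3)
p,_=trk(-38.8)
f=grab("top"); save(f,"top2.png",(230,165,390,285),5)
E
```

```text
oil base [ 0.59328667 -0.51671868  0.        ] [ 0.58983949 -0.51250169  0.2       ]
down False
gap 0.19889242917900468 [0.09612992 0.45027254 1.85455129] 4.1917
[ 6.91657855  2.92523205 -0.69417386]
7.825
```

View pics/top2.png

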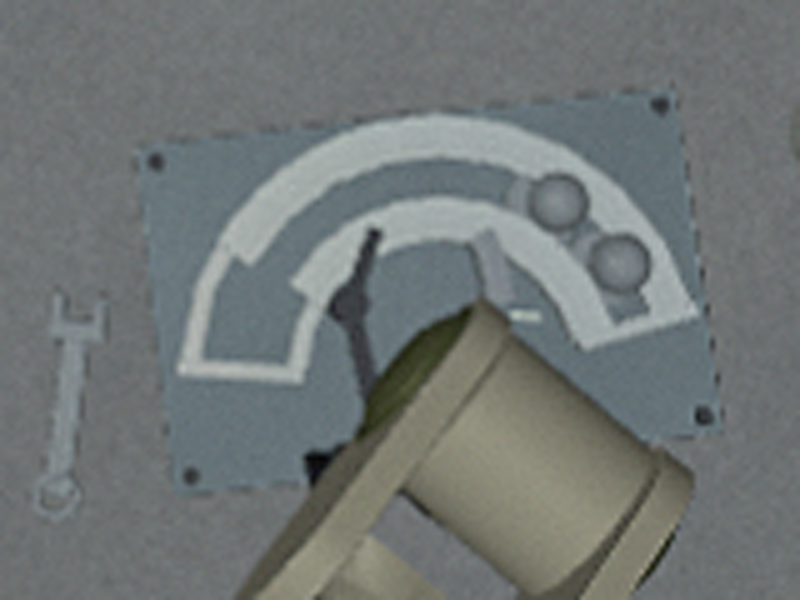

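```bash
cat >> h.py <<'E'
def fetch(deg,z=.037,dtray=None):
    p,a=trk(deg)
    env.release(); env.reach([*p,.20],ori(a))
    print("down",env.movel([*p,z],.12,guard=15))
    env.close_gripper(50); s=monitor.sense(); print("gap",s["finger_gap"],s["contact_force"],s["clock"])
    for d in np.linspace(deg,67,int((67-deg)/8)+2)[1:]:
        p,a=trk(d); env.movel([*p,z],.10,frame=ori(a)); s=monitor.sense(); print(round(d),np.round(s["contact_force"],1),round(s["finger_gap"],3),end=" ")
    print()
E
python3 - <<'E'
from h import *
fetch(-38.8)
f=grab("top"); save(f,"top3.png",(230,165,390,285),5); f=grab("scene"); save(f,"scene3.png",(170,90,300,200),5.4)
E
```

```text
down False
gap 0.4460073318037994 [-0.13995018  0.36540026  4.20342769] 11.8167
-31 [-0.1  1.2  4.8] 0.44 -24 [0.6 1.5 4.9] 0.439 -16 [0.4 0.9 5.8] 0.436 -9 [-0.7  0.9  4.8] 0.446 -1 [-0.5  0.8  5.5] 0.439 7 [0.5 1.  5. ] 0.443 14 [-0.4  1.6  5.6] 0.444 22 [-0.7  0.7  5.8] 0.438 29 [-0.5  0.   5.3] 0.444 37 [-0.8  1.3  6.5] 0.441 44 [-1.2  1.7  5.8] 0.443 52 [-0.6  1.2  7.3] 0.442 59 [-0.5  0.9  6.9] 0.443 67 [-2.1  1.2  7. ] 0.445
```

View pics/scene3.png

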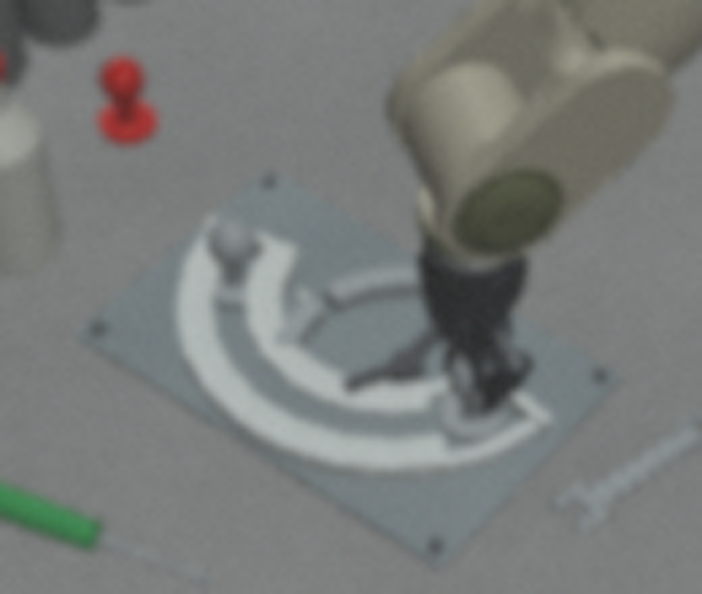

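```bash
cat >> h.py <<'E'
def place(sx,sy,z=.037,pre=True):
    f=grab("top"); r=tray(f); print("tray",r)
    t=np.radians(r[2]); t=(t+np.pi/4)%(np.pi/2)-np.pi/4
    c=np.array(r[0])/1000; R=np.array([[np.cos(t),-np.sin(t)],[np.sin(t),np.cos(t)]])
    p=c+R@np.array([.046*sx,.046*sy])
    env.reach([*p,.14],ori(t)); s=monitor.sense(); print("over",p,s["finger_gap"],s["contact_force"])
    env.movel([*p,.055],.12); f=grab("scene")
    hit=env.movel([*p,z-.002],.04,guard=6); s=monitor.sense(); print("touch",hit,s["position"],s["contact_force"])
    env.release(); env.hold(.2); env.movel([*p,.16],.15); s=monitor.sense(); print(s["contact_force"],s["clock"])
    return f
E
python3 - <<'E'
from h import *
env.close_gripper(60)
s=monitor.sense();p=s["position"]
print("lift",env.movel([*p[:2],.14],.06,guard=25)); s=monitor.sense(); print(s["finger_gap"],s["contact_force"],s["position"])
f=grab("scene"); save(f,"scene4.png",(170,70,390,250),3.3)
E
```

```text
lift False
0.4390381383819625 [ 0.53173681 -1.56137669 -3.84476071] [ 0.47173686 -0.11415175  0.13973239]
```

View pics/scene4.png

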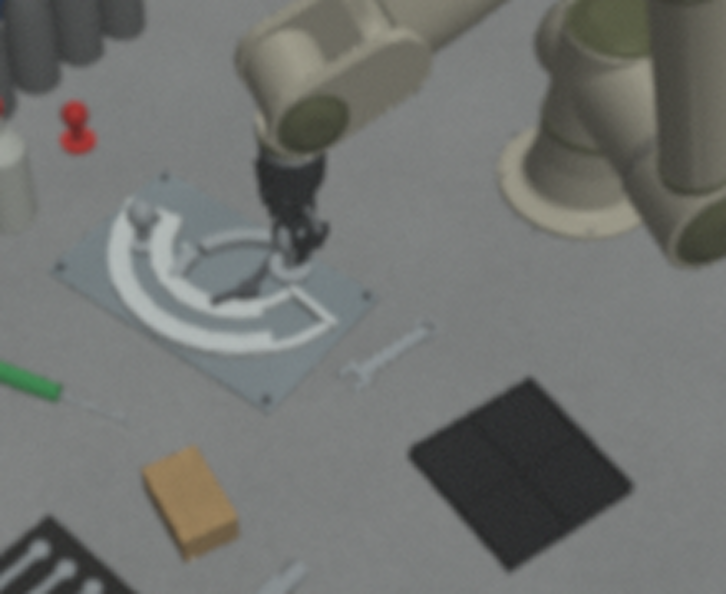

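Stud lifted and hanging upright; now to the tray.

Run:
```python
from h import *
place(1,1)
p,a=trk(67); env.reach([*p,.2],ori(a))
f=grab("top"); print(tray(f)); save(f,"top5.png",(125,180,215,270),6)
```

```text
tray ((444.2472229003906, 235.5666046142578), (188.8464813232422, 187.30514526367188), 78.08296203613281)
over [0.49875459 0.27107642] 0.4374543937241001 [ 0.18307402 -0.52268751 -3.93818122]
touch True [0.4987114  0.27105673 0.03654297] [-0.72308205 -0.14341916  4.15369432]
[-0.20810647  0.36249394 -0.34014067] 23.6833
((444.2645568847656, 235.6486358642578), (189.295166015625, 187.30514526367188), 78.08296203613281)
```

View pics/top5.png

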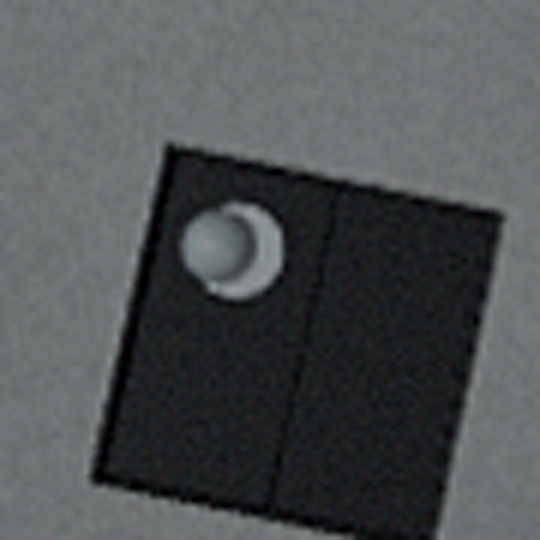

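The tray had been knocked about 5 cm aside, and the fresh picture caught that. Stud 1 stands in the upper-left compartment, ball at crop (218,245) over its flange. Now I'll recheck stud 2's position and fetch it.

Run:
```python
from h import *
f=grab("top"); up=cv2.resize(f["frame"][175:275,250:385],None,fx=4,fy=4,interpolation=cv2.INTER_CUBIC)
h=cv2.HoughCircles(cv2.cvtColor(up,cv2.COLOR_RGB2GRAY),cv2.HOUGH_GRADIENT,1,25,param1=60,param2=14,minRadius=20,maxRadius=30); print(h)
d=-63.5
for c in (h[0] if h is not None else []):
    v=onplane(f,(c[:2]+.5)/4-.5+[250,175],.058)[:2]-C; R=np.linalg.norm(v); A=np.degrees(np.arctan2(v[1],v[0])-TH); print(R,A)
    if abs(R-.13)<.006 and A<0: d=A
print("use",d); fetch(d)
env.close_gripper(60)
p=monitor.sense()["position"]
print("lift",env.movel([*p[:2],.14],.06,guard=25)); s=monitor.sense(); print(s["finger_gap"],s["contact_force"],s["position"])
f=grab("scene"); save(f,"scene6.png",(170,70,390,250),3.3)
```

```text
[[[414.5 170.5  26. ]]]
0.12923025453982412 -63.2552024367105
use -63.2552024367105
down False
gap 0.4398273313194911 [-0.59816669 -1.19040103  3.71151134] 29.6583
-56 [1.  0.7 5.2] 0.448 -48 [0.9 0.7 6. ] 0.447 -40 [0.9 1.  5.7] 0.443 -33 [-0.7  1.1  5.9] 0.447 -25 [0.6 1.6 5.9] 0.443 -17 [-0.4  0.3  6.5] 0.44 -10 [0.8 1.5 5.7] 0.442 -2 [-0.   1.6  6.1] 0.44 6 [-0.7  1.1  6.1] 0.442 13 [-0.2  1.   6.2] 0.442 21 [-0.6  1.4  5.2] 0.442 29 [-0.2  1.3  7. ] 0.444 36 [-0.7  0.8  6.5] 0.441 44 [-1.3  1.8  6.3] 0.446 52 [-1.8  1.1  7.8] 0.444 59 [-1.6  0.9  7. ] 0.442 67 [-1.5  0.4  6.6] 0.44 
lift False
0.43833861778010325 [ 0.11306007 -1.17213384 -5.14891849] [ 0.47144425 -0.11416776  0.13971449]
```

View pics/scene6.png

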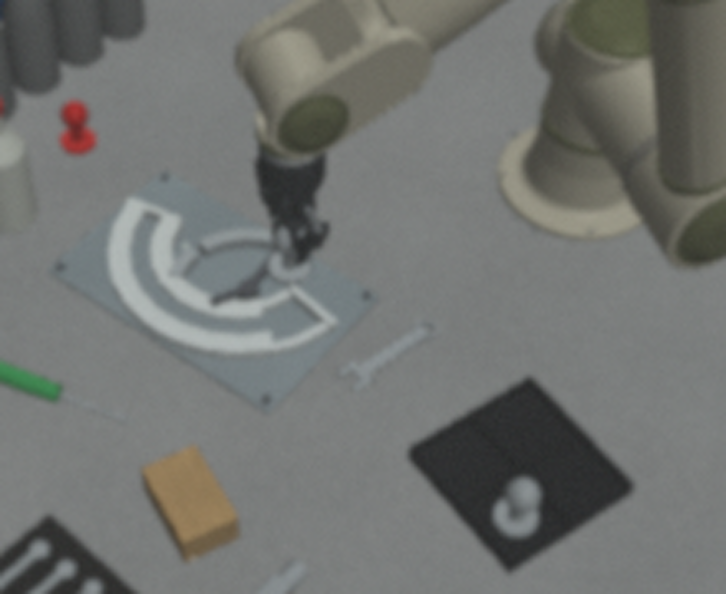

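The magazine is empty and stud 2 is held upright. Stud 1 stands in the tray.

Run:
```python
from h import *
place(-1,-1)
env.set_joints([-1.2,.313,1.498,0,1.331,-.22])
f=grab("top"); print(tray(f)); save(f,"top7.png",(125,165,385,290),3)
S=4; U=cv2.resize(f["frame"][175:275,250:385],None,fx=S,fy=S,interpolation=cv2.INTER_CUBIC)
m=(U.max(2)<50).astype(np.uint8); n,l,st,ce=cv2.connectedComponentsWithStats(m)
for i in range(1,n):
    if st[i,4]>60:
        v=onplane(f,(ce[i]+.5)/S-.5+[250,175],.058)[:2]-PIV; print(st[i],np.linalg.norm(v),np.degrees(np.arctan2(v[1],v[0])))
```

```text
tray ((444.23773193359375, 235.69674682617188), (189.19131469726562, 187.3184051513672), 78.04182434082031)
over [0.38970488 0.20022608] 0.44027465491087847 [ 0.06258296 -0.19399682 -4.13163226]
touch True [0.38953431 0.20019252 0.03647173] [-1.55957015 -0.49254988  6.54849079]
[ 0.34486294  0.28286671 -0.23410445] 42.3333
((444.1656494140625, 235.85643005371094), (188.8487091064453, 187.35586547851562), 77.9239730834961)
[216 294  25  24 474] 0.08434191091560651 -167.63955618723674
```

View pics/top7.png

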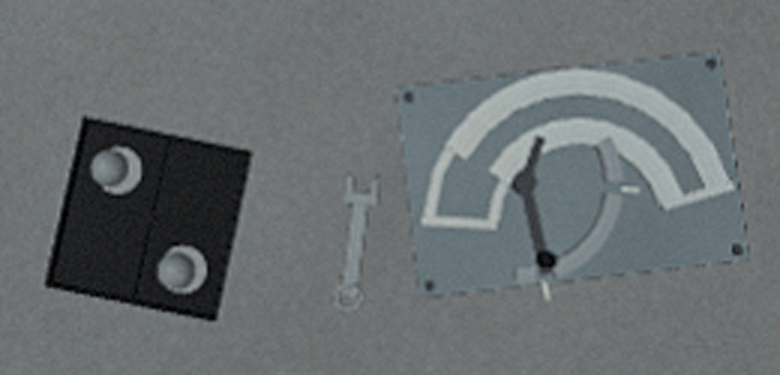

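Both studs stand in opposite compartments, the magazine is empty, and the lever points at the release mark (grip at -167.6°). Throwing it back to the locked mark (-93.9°).

Run:
```python
from h import *
lever(-167.6,-93.9)
env.set_joints([-1.2,.313,1.498,0,1.331,-.22])
f=grab("top"); print(tray(f)); save(f,"top8.png",(125,165,385,290),3)
S=4; U=cv2.resize(f["frame"][175:275,250:385],None,fx=S,fy=S,interpolation=cv2.INTER_CUBIC)
m=(U.max(2)<50).astype(np.uint8); n,l,st,ce=cv2.connectedComponentsWithStats(m)
for i in range(1,n):
    if st[i,4]>60:
        v=onplane(f,(ce[i]+.5)/S-.5+[250,175],.058)[:2]-PIV; print(st[i],np.linalg.norm(v),np.degrees(np.arctan2(v[1],v[0])))
```

```text
down False
gap 0.201264087456208 [-0.19610242  1.61893365  3.26110406] 48.0417
[  0.73759092 -11.82807224  -2.80370418]
51.5417
((444.2472229003906, 235.5666046142578), (188.8464813232422, 187.30514526367188), 78.08296203613281)
[293 199  30  21 465] 0.08526245749276655 -94.24901838857961
```

View pics/top8.png

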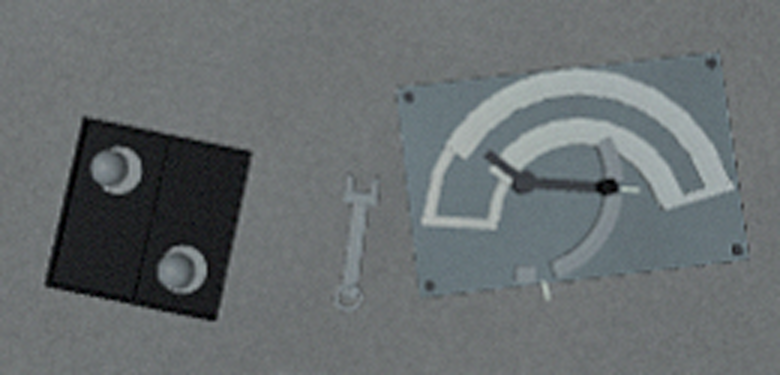

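The lever points at the locked mark (grip at -94.2°, mark at -93.9°), and both studs still stand in the tray.

```bash
python3 -c "
from h import *
print(job.hand_in())"
```

```text
the job is handed in; nothing more can be done
None
```

I handed the job in, but no verdict came back: both studs found in the magazine stand upright in their own tray compartments, the keeper lever is back in its locked notch (within about 0.5° of the mark in the last picture), and the run took about 52 s of the 210 s allowed.

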